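# Cull the bad blocks, then hold the sound one in the drilling jig's corner

## Task

Two of the three pale wooden blocks are miscut, one has a corner sawn out and one is too short: put both in the scrap tray first and let go of them. Then take the sound full-length block, stand it upright on the plate of the drilling jig with its long side along the long fence, press it into the corner so that it firmly touches both fences at once, and finish while still holding it pressed there. Leave everything else on the bench as it is.

Things in the scene. Friction and masses are not known exactly. Their poses are not given: they have to be found in the camera images.
- sound_mid (a point): the sound wooden block: a full plain box of planed pale wood, 90 mm long (its x) x 42 mm wide (its y) x 58 mm tall (z), about 0.12 kg; the point is its centre, 29 mm above its underside. It starts upright on the bench (29 mm up), on any of the batch's three places.
- notched_mid (a point): odd block: same pale wood and outer size 90 (x) x 42 (y) x 58 mm (z), but one corner is sawn out over the full height, so that from above it is L-shaped: the piece missing is 30 mm long at its +x end and 20 mm wide on its +y side. The point is the centre of the full 90 x 42 x 58 outline; a 42 mm wide grasp across y fits there. About 0.1 kg. Starts upright.
- short_mid (a point): odd block: same pale wood, cut too short: 62 mm long (x) x 42 mm wide (y) x 58 mm tall (z). The point is its centre. About 0.085 kg. Starts upright.
- tray: shallow grey scrap tray, fixed, 160 (x) x 240 (y) x 25 mm tall (rim), open at the top, walls and floor 4 mm thick. Origin: centre of the underside. It stands on the left or on the right of the batch.
- jig: drilling jig, fixed: plywood base plate 160 (x) x 200 (y) x 12 mm thick with two low aluminium fences screwed on it along its +x edge (long fence) and its +y edge (side fence). Origin: centre of the underside. It stands on the side where the tray is not, turned a little.
- corner (a point): the inside corner of the jig where the two fences meet, on the top face of the base plate (12 mm above the bench). Its x and y axes are those of the jig: the inner face of the long fence is the plane x = 0 and runs to -y for 165 mm; the inner face of the side fence is the plane y = 0 and runs to -x for 110 mm; free plate lies at negative x and y. The sound block pressed home has its centre 21 mm to -x, 45 mm to -y and 29 mm above this point.
- fence_long: long fence of the jig: aluminium bar 20 (x) x 195 (y) x 16 mm tall on the base plate, top 28 mm above the bench. Rigid. Friction on the plate can feel like a fence, so a push of some 10 to 20 N towards each fence, with little weight on the plate, makes sure of both. Origin: centre of the underside.
- fence_side: side fence of the jig: aluminium bar 110 (x) x 20 (y) x 16 mm tall on the base plate, top 28 mm above the bench. Rigid. Origin: centre of the underside.
- jar: bystander, leave alone: closed glass jar with steel cap, 40 mm across, 45 mm tall, near the robot. Origin: near its middle, at its underside.
- plane_iron: bystander, leave alone: flat steel plane iron 60 x 30 x 5 mm lying near the robot. Origin: near its middle, at its underside.
- sander: bystander, leave alone: cork sanding block 90 x 60 x 30 mm, beyond the blocks. Origin: near its middle, at its underside.
- square: bystander, leave alone: try square lying flat: dark wood stock 110 mm long and 18 mm high, steel blade 150 mm long, beyond the blocks. Origin: middle of the underside of its stock.
- chisel: bystander, leave alone: chisel with black handle, about 230 mm long, lying at the far left. Origin: near its middle, at its underside.
- mallet: bystander, leave alone: wooden mallet, head 70 x 140 x 85 mm, lying at the far right. Origin: near its middle, at its underside.
Not all that is in view belongs to the job. What is shaped like the part that bears sound_mid but pink is not meant.

How it is judged:
On the way, in this order (a step that is already met when the one before it is completed fails the run):
1. both miscut blocks lie in the scrap tray, let go (x of notched_mid in the frame of tray between -0.065 and 0.065 m and y of notched_mid in the frame of tray between -0.105 and 0.105 m and z of each of notched_mid, short_mid in the frame of tray below 0.06 m and contact force between each of notched, short and the fingers below 0.1 N and linear speed of each of notched, short below 0.03 m/s and x of short_mid in the frame of tray between -0.065 and 0.065 m and y of short_mid in the frame of tray between -0.105 and 0.105 m), for 0.2 s.
2. the sound block is pressed against both fences (x of sound_mid in the frame of corner between -0.025 and -0.017 m and y of sound_mid in the frame of corner between -0.049 and -0.041 m and z of sound_mid in the frame of corner below 0.033 m and angle between sound_mid's own z axis and vertical below 0.07 rad and angle between the x axis of sound_mid and the y axis of corner, either way round below 0.06 rad and contact force between sound and fence_long above 1 N and contact force between sound and fence_side above 1 N and contact force between sound and the fingers above 1 N and linear speed of sound below 0.02 m/s), for 0.3 s.
At the end, for the whole second after the job is handed in: Miscut blocks rest released inside the tray. The sound block stands on the plate (tilt < 0.07 rad), long side along the long fence (0.06 rad), centre within 4 mm of home along both fence normals, at rest, pressing each fence and touched by the fingers with over 1 N (all of step 1 and all of step 2); the arm keeps its last pose, push and grip.
It fails at once if another thing on the bench is moved by over 30 mm (distance of any of jar, plane_iron, sander, square, chisel, mallet from where it was at the start of the episode above 0.03 m).
It also fails if it takes over 72 s, if anything falls off the work surface, if the arm or the gripper's body presses on something with over 40 N, if the wrist force passes 120 N, or if a joint passes its speed limit or range.

## Robot

A 6-joint arm with a two-finger parallel gripper is mounted at the origin on the work surface. World frame = base frame: x ahead of the robot, y to its left, z up, the work surface at z = 0. Lengths are in m, angles in rad, forces in N, time in s.
With the tool pointing down it reaches from about 0.375 to 0.925 m from the base axis. Payload 5.7 kg.
Tool frame: the origin (TCP) lies at the centre of the arm's flange, where the gripper is bolted on; the fingertips stand 182 mm ahead of it and the grasp point (between the pads) lies 163 mm ahead of it; z points along the fingers, y is the line along which they close (so a half turn about z gives the same grasp; the last joint's range is limited). The gripper opens to 88 mm and grips with 3 to 60 N. Pads are 20 mm wide; open, the fingers measure 115 mm over their backs; the gripper's body (75 mm by 178 mm) begins 61 mm behind the grasp point.
Start: joints at [1.151, 0.359, 1.51, -0, 1.272, -0.115], TCP at [0.18, 0.572, 0.405] pointing down, gripper open.
Joint ranges: [-2.97, 2.97], [-1.01, 2.36], [0.21, 2.38], [-0.96, 4.11], [0.2, 2.71], [-2.98, 2.98]. Speed limits (rad/s): [2.39, 2.39, 3.14, 3.14, 3.14, 3.14].

## Interface

Orientations are given as a unit quaternion [x, y, z, w].
In Python, from cell import bot, cams, close_job, silhouettes, place_of gives the robot as it stands.
- The arm moves only by the tool step_arm, never from a script. Its argument "series" is a list of rows, each a list of 2 entries, a list of its own where there are three numbers: the shift along the tool's x, y, z in m, then the turn, a rotation vector about the tool's x, y, z in rad. A call has 1 to 5 rows; each row is the pose to reach, as a shift and turn from the pose commanded when the call began, along the tool's axes at that moment; what a row does not reach only later rows make up. A row lasts 1/8 s, in which the tool goes at most 62.5 mm and 10.7 degrees, less where a joint would pass 70% of its speed; a pose out of reach is approached as far as the arm can. A call with a gripper value outside its range is refused whole. "grip" is the closure, from 0 (fully open) to 1 (shut), set as the call begins (left out, the last holds). The fingers move at their own pace and stop on an object; the grip force is fixed at half the most. Time passes only in rows, so rows that repeat a pose let the fingers close. It gives the time, the measured TCP pose, the force, the opening and the grip force at its end, in the units of the state.
- bot.state(): the state, without advancing time (a new reading comes with each control period).
- cams.get_image(name): name is "side" or "top" or "wrist"; returns the picture (480x640x3 uint8, blue, green, red); there is no depth.
- cams.camera_model(name): a dict with "fx", "fy", "cx", "cy" (pixels), "rvec" (rotation vector, rad) and "tvec" (3), from world to camera coordinates, as OpenCV has them. Camera axes: x right, y down, z forward; pixel columns grow to the right and rows downward; lengths in m; the calibration is good to about 2 mm. A picture is of the moment at which its call begins: read the wrist's pose just before it. camera_model takes no time and is no camera call; for the wrist camera it gives the pose at the moment of the call.
- close_job(): hands the job in; it is judged then, once.
Trained networks look in the newest picture that a camera, given by its name, has taken for a name from the list of things; names that differ only in an ending like _2 or _b are one class to them, and where a whole thing is asked for, a point or a joint stands for the part that bears it (a point fixed in the world has none). Each returns a list of dicts, best first, with "score" (0 to 1); they miss things now and then, are a little off and sometimes report something else, mostly with a low value. They report only what shows in the picture. A call takes as long as a camera call. They do not tell look-alikes from the thing itself.
- silhouettes(camera, query): "mask" (480x640 bool, what is visible of it) and "xy" ([column, row] in pixels, amid what is visible of it).
- place_of(camera, query): "xy" ([column, row] in pixels: a listed point, or the origin of a listed thing).
The state is a dict: "time_s": time; "joint_positions": joint angles; "joint_velocities": joint speeds; "tau": joint torques, N m; "eef_pos": TCP position; "orientation": TCP orientation; "contact_force": force on the tool from outside, world axes, zero at the start; "ft_torque": the same for the moment, N m; "grip_width": opening from 0.0 (shut) to 1.0 (fully open); "grip_force": force on a finger pad.
Only numpy, scipy, OpenCV 4.12 (cv2) and the standard library are available. Lean on these libraries where they do the work, as an engineer would, in place of code of your own. Each camera call takes 0.05 s, during which the arm holds its last target. There are 200 camera calls.

## Working session

There is one attempt and no reset: what is moved stays moved. The work goes in short steps, Python scripts to look and compute and a tool call to move; the robot and the scene stay as the last step left them, time stands still between calls to the robot, and variables do not carry over. Pictures are saved under pics/ and viewed, at most 10 in all, crops included, and the job is handed in when it is done.

Besides the shell and the picture viewer there is one more tool, called after "Call:" by a JSON object that holds its "fn" and its "kwargs". step_arm: Moves the arm, as the interface text tells. Its arguments: {"type":"object","properties":{"series":{"type":"array"},"grip":{"type":"number"}},"required":["series"]}

```bash
mkdir -p pics; cat > h.py <<'E'
import numpy as np, cv2
from scipy.spatial.transform import Rotation as R
from cell import bot, cams, close_job, silhouettes, place_of
def ray(cam,uv,z,m=None):
    m=m or cams.camera_model(cam)
    Rm=cv2.Rodrigues(np.array(m["rvec"],float))[0]; t=np.array(m["tvec"],float).ravel()
    c=-Rm.T@t; d=Rm.T@np.array([(uv[0]-m["cx"])/m["fx"],(uv[1]-m["cy"])/m["fy"],1])
    return c+d*(z-c[2])/d[2]
E
python3 - <<'E'
from h import *
for c in ("top","side"):
    im=cams.get_image(c); cv2.imwrite(f"pics/{c}0.png",im)
    for q in ("sound_mid","notched_mid","short_mid","tray","jig","corner"):
        z={"sound_mid":.029,"notched_mid":.029,"short_mid":.029,"corner":.012}.get(q,0)
        print(c,q,[(np.round(p["xy"]).tolist(),round(p["score"],2),ray(c,p["xy"],z).round(3).tolist()) for p in place_of(c,q)[:4]])
print(bot.state())
E
```

```text
top sound_mid [([103.0, 294.0], 0.97, [0.389, 0.482, 0.029]), ([330.0, 259.0], 0.75, [0.456, 0.017, 0.029]), ([455.0, 318.0], 0.73, [0.331, -0.243, 0.029]), ([158.0, 360.0], 0.67, [0.256, 0.366, 0.029])]
top notched_mid [([376.0, 196.0], 0.62, [0.591, -0.085, 0.029])]
top short_mid [([296.0, 192.0], 0.87, [0.598, 0.086, 0.029]), ([282.0, 134.0], 0.68, [0.728, 0.116, 0.029])]
top tray [([500.0, 233.0], 0.76, [0.512, -0.358, 0.0])]
top jig [([197.0, 224.0], 0.7, [0.537, 0.301, 0.0])]
top corner [([173.0, 194.0], 0.65, [0.601, 0.35, 0.012]), ([402.0, 290.0], 0.24, [0.389, -0.136, 0.012])]
side sound_mid [([309.0, 267.0], 0.94, [0.457, 0.013, 0.029]), ([191.0, 251.0], 0.77, [0.289, 0.204, 0.029]), ([352.0, 399.0], 0.66, [0.335, -0.249, 0.029]), ([147.0, 217.0], 0.66, [0.262, 0.363, 0.029])]
side notched_mid [([389.0, 262.0], 0.88, [0.594, -0.082, 0.029])]
side short_mid [([340.0, 217.0], 0.93, [0.605, 0.084, 0.029]), ([309.0, 266.0], 0.45, [0.458, 0.015, 0.029])]
side tray [([469.0, 396.0], 0.82, [0.504, -0.363, 0.0]), ([497.0, 290.0], 0.37, [0.733, -0.26, 0.0])]
side jig [([264.0, 191.0
[... 180 characters left out ...]
 1.15088286e+00,  3.58755465e-01,  1.51037216e+00, -2.73730523e-05,
        1.27251567e+00, -1.15146706e-01]), 'joint_velocities': array([ 4.18597620e-04, -4.34976701e-04, -1.21155298e-03, -9.60247341e-05,
       -5.31382628e-04, -1.16995248e-03]), 'tau': array([ 1.27947515e-03, -5.15170312e+01, -2.71089309e+01,  6.75339578e-02,
        2.40715791e-02,  1.88366016e-05]), 'eef_pos': array([0.18007738, 0.57232873, 0.40465994]), 'orientation': array([ 1.51790350e-01,  9.88412712e-01, -2.78793784e-05,  5.92284649e-06]), 'contact_force': array([-0.01869675, -1.04382125, -0.22590492]), 'ft_torque': array([ 0.00198513, -0.00243107, -0.0519842 ]), 'grip_force': 0.0, 'grip_width': 0.9999367846836572}
```

View pics/top0.png

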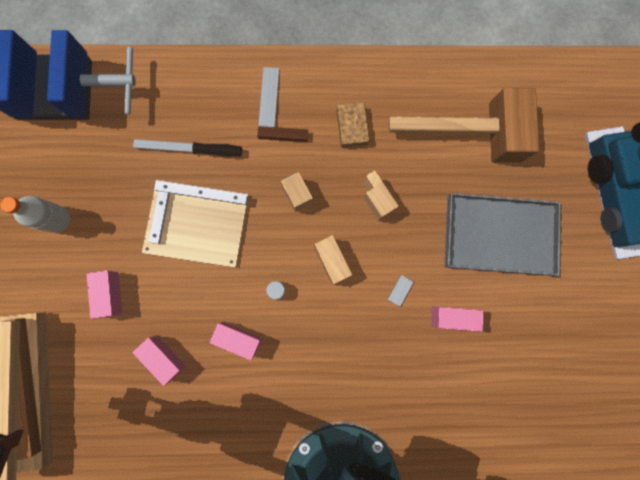

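View pics/side0.png

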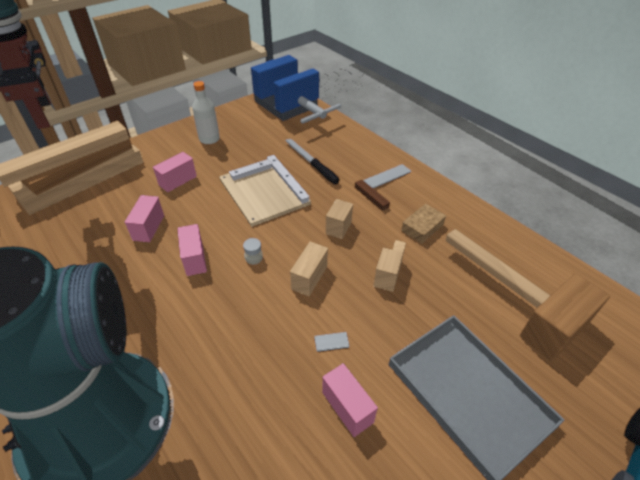

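Top picture: pale blocks at (296,190), which is short; (380,195), L-shaped and notched; and (333,260), full length and sound. Pink ones at (103,294), (158,360), (235,342) and (460,319) are decoys. The jig is at (197,224) with its corner at about (165,190), and the tray is at (503,235). I'll fit box models to the masks and take one enlarged crop.

```bash
cat > fit.py <<'E'
from h import *
from scipy.optimize import minimize
def box(x0,x1,y0,y1,z0,z1): return np.array([[x,y,z] for x in (x0,x1) for y in (y0,y1) for z in (z0,z1)])
B={"sound":[box(-.045,.045,-.021,.021,0,.058)],"short":[box(-.031,.031,-.021,.021,0,.058)],
"notched":[box(-.045,.015,-.021,.021,0,.058),box(-.045,.045,-.021,-.001,0,.058)],
"jig":[box(-.08,.08,-.1,.1,0,.012)],"tray":[box(-.08,.08,-.12,.12,0,.025)]}
def render(name,p,m,S=4):
    Rz=R.from_euler("z",p[2]).as_matrix(); K=np.array([[m["fx"],0,m["cx"]],[0,m["fy"],m["cy"]],[0,0,1]],float)
    im=np.zeros((480,640),np.uint8)
    for b in B[name]:
        uv=cv2.projectPoints(b@Rz.T+[p[0],p[1],0],np.array(m["rvec"],float),np.array(m["tvec"],float),K,None)[0].reshape(-1,2)
        cv2.fillConvexPoly(im,np.round(cv2.convexHull(uv.astype(np.float32))*16).astype(np.int32),1,shift=4)
    return im>0
def fit(name,p0,views,yaws):
    def cost(p): 
        return sum(1-(r&k).sum()/max((r|k).sum(),1) for m,k in views for r in [render(name,p,m)])
    best=None
    for y in yaws:
        s=minimize(cost,[p0[0],p0[1],y],method="Nelder-Mead",options=dict(initial_simplex=[[p0[0]+a,p0[1]+b,y+c] for a,b,c in [(0,0,0),(.012,0,.05),(0,.012,-.05),(-.01,-.01,.2)]],xatol=2e-4,fatol=1e-4,maxiter=200))
        if best is None or s.fun<best.fun: best=s
    return best.x,best.fun
def views(q,p0,cs=("top","side")):
    v=[]
    for c in cs:
        m=cams.camera_model(c); K=np.array([[m["fx"],0,m["cx"]],[0,m["fy"],m["cy"]],[0,0,1]],float)
        u=cv2.projectPoints(np.array([[p0[0],p0[1],.02]],float),np.array(m["rvec"],float),np.array(m["tvec"],float),K,None)[0].ravel()
        L=[s for s in silhouettes(c,q) if np.linalg.norm(np.array(s["xy"])-u)<25]
        if L: v.append((m,np.array(L[0]["mask"],bool)))
        else: print("none",c,q)
    return v
E
python3 - <<'E'
from fit import *
a=cams.get_image("top"); cams.get_image("side")
cv2.imwrite("pics/crop0.png",cv2.resize(a[150:300,260:430],None,fx=4,fy=4,interpolation=cv2.INTER_CUBIC))
for n,q,p in [("sound","sound_mid",(.457,.014)),("short","short_mid",(.602,.085)),("notched","notched_mid",(.593,-.083)),("jig","jig",(.538,.301)),("tray","tray",(.508,-.36))]:
    V=views(q,p)
    ys=np.arange(0,np.pi*(2 if n=="notched" else 1),.4) if n not in("jig","tray") else [-.2,0,.2]
    print(n,[x.round(4).tolist() if not np.isscalar(x) else round(x,3) for x in fit(n,p,V,ys)],[fit(n,p,[v],ys)[0].round(3).tolist() for v in V])
E
```

```text
sound [[0.4539, 0.0111, 0.488], np.float64(0.137)] [[0.454, 0.012, 0.45], [0.453, 0.009, 3.599]]
short [[0.5981, 0.0834, 0.5384], np.float64(0.168)] [[0.599, 0.085, 0.443], [0.597, 0.083, 0.475]]
notched [[0.5905, -0.0855, 6.8399], np.float64(0.121)] [[0.589, -0.084, 0.556], [0.59, -0.086, 0.553]]
jig [[0.5374, 0.3009, -0.164], np.float64(0.07)] [[0.537, 0.303, -0.166], [0.539, 0.302, -0.159]]
tray [[0.5055, -0.3599, -0.0893], np.float64(0.047)] [[0.506, -0.359, -0.078], [0.506, -0.361, -0.088]]
```

View pics/crop0.png

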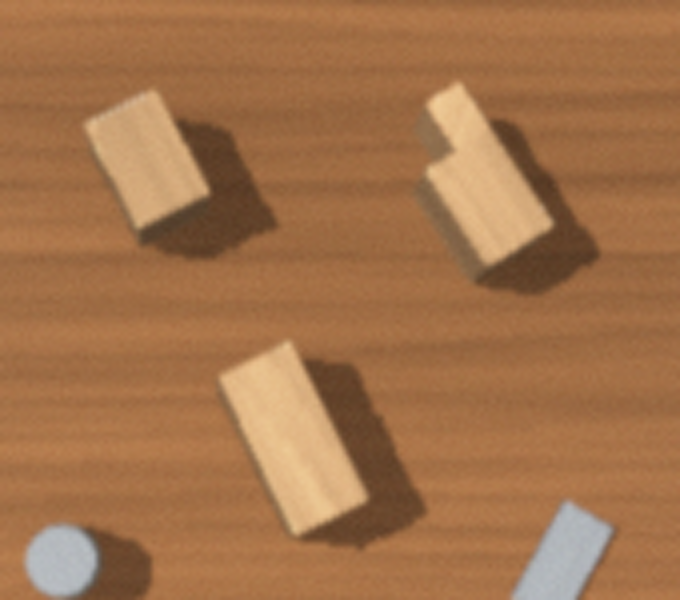

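The crop confirms it: full block lower centre (sound), short top-left, L-shaped top-right (notched). Fits are consistent, so I plan the notched grasp.

```bash
cat > plan.py <<'E'
from h import *
def plan(wps,start=None):
    """wps: (x,y,z,tool_y_angle) ; prints shift in tool axes + turn about tool z"""
    if start is None:
        s=bot.state(); yv=R.from_quat(s["orientation"]).as_matrix()
        print("pos",s["eef_pos"].round(4),"tilt z",yv[:,2].round(4),"t",round(s["time_s"],2),"w",round(s["grip_width"],3))
        start=(*s["eef_pos"],np.arctan2(yv[1,1],yv[0,1]))
    for w in wps:
        d=np.array(w[:3])-start[:3]; a=start[3]
        ty=np.array([np.cos(a),np.sin(a),0]); tz=np.array([0,0,-1]); tx=np.cross(ty,tz)
        dth=(w[3]-start[3]+np.pi)%(2*np.pi)-np.pi
        print(np.round([d@tx,d@ty,d@tz],4).tolist(),"rz",round(-dth,3),"rows",max(np.linalg.norm(d)/.0625,abs(dth)/.187).round(1)); start=w
E
python3 - <<'E'
from plan import *
y=.556; g=np.array([.590,-.0855])-.008*np.array([np.cos(y),np.sin(y)])
plan([(.4,.4,.35,.3),(.55,.15,.35,-.5),(*g,.3,y-np.pi/2),(*g,.198,y-np.pi/2)])
E
```

```text
pos [0.1801 0.5723 0.4046] tilt z [-1.e-04 -1.e-04 -1.e+00] t 1.3 w 0.998
[-0.2615, -0.0984, 0.0546] rz 0.966 rows 5.2
[-0.2832, 0.0694, 0.0] rz 0.8 rows 4.7
[-0.1945, 0.1441, 0.05] rz 0.515 rows 4.0
[0.0, 0.0, 0.102] rz -0.0 rows 1.6
```

Call:
{"fn": "step_arm", "kwargs": {"series": [[[-0.25,-0.095,0.05],[0,0,0.85]],[[-0.25,-0.095,0.05],[0,0,0.85]],[[-0.25,-0.095,0.05],[0,0,0.85]],[[-0.25,-0.095,0.05],[0,0,0.85]],[[-0.25,-0.095,0.05],[0,0,0.85]]], "grip": 0}}

```text
time_s: 1.92
eef_pos: [0.3923, 0.4045, 0.354]
orientation: [0.549, 0.836, -0.0, 0.0]
contact_force: [-0.8, -0.1, -0.3]
grip_width: 0.998
grip_force: 0.0
```

Call:
{"fn": "step_arm", "kwargs": {"series": [[[-0.28,0.07,0],[0,0,0.85]],[[-0.28,0.07,0],[0,0,0.85]],[[-0.28,0.07,0],[0,0,0.85]],[[-0.28,0.07,0],[0,0,0.85]],[[-0.28,0.07,0],[0,0,0.85]]]}}

```text
time_s: 2.55
eef_pos: [0.5689, 0.1764, 0.3548]
orientation: [0.844, 0.536, 0.0, 0.0]
contact_force: [0.4, -0.3, 0.5]
grip_width: 1.001
grip_force: 0.0
```

```bash
python3 - <<'E'
from plan import *
y=.556; g=np.array([.590,-.0855])-.008*np.array([np.cos(y),np.sin(y)])
plan([(*g,.32,y-np.pi/2),(*g,.198,y-np.pi/2)])
E
```

```text
pos [0.5689 0.1764 0.3548] tilt z [ 1.e-03 -3.e-04 -1.e+00] t 2.55 w 1.001
[-0.2346, 0.1263, 0.0348] rz 0.575 rows 4.3
[0.0, 0.0, 0.122] rz -0.0 rows 2.0
```

Call:
{"fn": "step_arm", "kwargs": {"series": [[[-0.235,0.126,0.035],[0,0,0.575]],[[-0.235,0.126,0.035],[0,0,0.575]],[[-0.235,0.126,0.035],[0,0,0.575]],[[-0.235,0.126,0.035],[0,0,0.575]],[[-0.235,0.126,0.035],[0,0,0.575]]]}}

```text
time_s: 3.18
eef_pos: [0.5828, -0.0907, 0.3193]
orientation: [0.961, 0.276, -0.0, 0.0]
contact_force: [0.3, 0.2, -0.2]
grip_width: 0.998
grip_force: 0.0
```

```bash
python3 - <<'E'
from plan import *
from fit import *
cams.get_image("wrist"); V=views("notched_mid",(.59,-.0855),("wrist",))
if V: print(fit("notched",(.59,-.0855),V,[.55,.45]))
cv2.imwrite("pics/w1.png",cams.get_image("wrist"))
y=.556; g=np.array([.590,-.0855])-.008*np.array([np.cos(y),np.sin(y)])
plan([(*g,.198,y-np.pi/2)])
E
```

```text
(array([ 0.58981119, -0.08484818,  0.56235272]), np.float64(0.04020576688777577))
pos [ 0.5827 -0.0874  0.3196] tilt z [-3.e-04  7.e-04 -1.e+00] t 3.33 w 1.002
[-0.0008, 0.0022, 0.1216] rz 0.004 rows 1.9
```

View pics/w1.png

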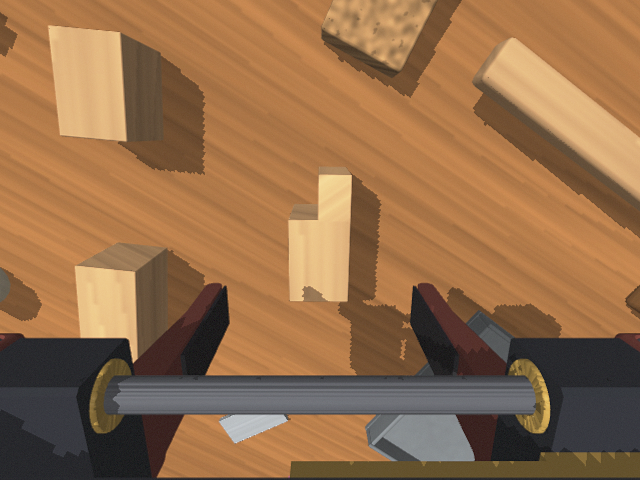

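The wrist view shows the notched block at (320,240) centred between the fingers, and the wrist fit agrees. Descend, grip, lift.

Call:
{"fn": "step_arm", "kwargs": {"series": [[[-0.001,0.002,0.06],[0,0,0]],[[-0.001,0.002,0.1],[0,0,0]],[[-0.001,0.002,0.122],[0,0,0]],[[-0.001,0.002,0.122],[0,0,0]]]}}

```text
time_s: 3.82
eef_pos: [0.5821, -0.0872, 0.1963]
orientation: [0.96, 0.278, -0.002, -0.001]
contact_force: [-0.5, 0.4, 0.1]
grip_width: 0.998
grip_force: 0.0
```

Call:
{"fn": "step_arm", "kwargs": {"series": [[[0,0,0],[0,0,0]],[[0,0,0],[0,0,0]],[[0,0,0],[0,0,0]],[[0,0,0],[0,0,0]],[[0,0,0],[0,0,0]]], "grip": 1}}

```text
time_s: 4.45
eef_pos: [0.5829, -0.0897, 0.1979]
orientation: [0.961, 0.277, -0.0, 0.0]
contact_force: [0.5, -0.7, 4.1]
grip_width: 0.475
grip_force: 30.0
```

Call:
{"fn": "step_arm", "kwargs": {"series": [[[0,0,-0.05],[0,0,0]],[[0,0,-0.1],[0,0,0]],[[0,0,-0.1],[0,0,0]]]}}

```text
time_s: 4.82
eef_pos: [0.5846, -0.0901, 0.3016]
orientation: [0.961, 0.277, 0.003, 0.002]
contact_force: [-0.1, -0.8, -1.2]
grip_width: 0.476
grip_force: 30.0
```

```bash
python3 - <<'E'
from plan import *
T=np.array([.5055,-.36]); a=-.087; Rz=np.array([[np.cos(a),-np.sin(a)],[np.sin(a),np.cos(a)]])
p=T+Rz@[-.008,-.047]
plan([(*p,.3,a-np.pi/2),(*p,.207,a-np.pi/2)])
E
```

```text
pos [ 0.5846 -0.0901  0.3016] tilt z [ 0.0077 -0.0022 -1.    ] t 4.83 w 0.476
[-0.2455, 0.2189, 0.0016] rz 0.649 rows 5.3
[0.0, 0.0, 0.093] rz -0.0 rows 1.5
```

Width 0.476·88 ≈ 42 mm: grasped. Carry to the tray.

Call:
{"fn": "step_arm", "kwargs": {"series": [[[-0.23,0.205,0],[0,0,0.649]],[[-0.23,0.205,0],[0,0,0.649]],[[-0.23,0.205,0],[0,0,0.649]],[[-0.23,0.205,0],[0,0,0.649]],[[-0.23,0.205,0],[0,0,0.649]]]}}

```text
time_s: 5.45
eef_pos: [0.4961, -0.3873, 0.296]
orientation: [0.999, -0.044, -0.001, -0.001]
contact_force: [0.3, 0.3, -2.0]
grip_width: 0.476
grip_force: 30.0
```

Call:
{"fn": "step_arm", "kwargs": {"series": [[[0,0,0],[0,0,0]],[[0,0,0],[0,0,0]]]}}

```text
time_s: 5.7
eef_pos: [0.4968, -0.385, 0.2962]
orientation: [0.999, -0.044, -0.001, -0.001]
contact_force: [-0.0, -0.4, -0.7]
grip_width: 0.476
grip_force: 30.0
```

```bash
python3 - <<'E'
from plan import *
T=np.array([.5055,-.36]); a=-.087; Rz=np.array([[np.cos(a),-np.sin(a)],[np.sin(a),np.cos(a)]])
p=T+Rz@[-.008,-.047]
plan([(*p,.207,a-np.pi/2)])
E
```

```text
pos [ 0.4968 -0.385   0.2962] tilt z [-0.0019  0.0025 -1.    ] t 5.7 w 0.476
[-0.0015, 0.0214, 0.0892] rz -0.001 rows 1.5
```

Call:
{"fn": "step_arm", "kwargs": {"series": [[[-0.001,0.021,0.03],[0,0,0]],[[-0.001,0.021,0.06],[0,0,0]],[[-0.001,0.021,0.085],[0,0,0]],[[-0.001,0.021,0.088],[0,0,0]],[[-0.001,0.021,0.088],[0,0,0]]]}}

```text
time_s: 6.32
eef_pos: [0.4952, -0.4053, 0.2099]
orientation: [0.999, -0.043, -0.0, -0.0]
contact_force: [-0.4, 0.4, -0.9]
grip_width: 0.48
grip_force: 30.0
```

Call:
{"fn": "step_arm", "kwargs": {"series": [[[0,0,0],[0,0,0]],[[0,0,0],[0,0,0]],[[0,0,0],[0,0,0]],[[0,0,0],[0,0,0]]], "grip": 0}}

```text
time_s: 6.82
eef_pos: [0.4946, -0.4066, 0.21]
orientation: [0.999, -0.044, 0.0, 0.0]
contact_force: [-0.7, 0.2, 0.2]
grip_width: 0.893
grip_force: 0.0
```

Call:
{"fn": "step_arm", "kwargs": {"series": [[[0,0,-0.04],[0,0,0]],[[0,0,-0.1],[0,0,0]],[[0,0,-0.12],[0,0,0]],[[0,0,-0.12],[0,0,0]]]}}

```text
time_s: 7.32
eef_pos: [0.4951, -0.407, 0.3318]
orientation: [0.999, -0.044, 0.002, 0.002]
contact_force: [-0.2, 0.0, -0.3]
grip_width: 0.999
grip_force: 0.0
```

```bash
python3 - <<'E'
from plan import *
y=.49; g=np.array([.598,.0834])
plan([(.56,-.12,.32,-1.35),(*g,.32,y-np.pi/2)])
E
```

```text
pos [ 0.4951 -0.407   0.3318] tilt z [ 0.003  -0.0032 -1.    ] t 7.33 w 0.999
[0.0396, -0.2915, 0.0118] rz -0.308 rows 4.7
[0.0816, -0.1901, 0.0] rz -0.269 rows 3.3
```

Call:
{"fn": "step_arm", "kwargs": {"series": [[[0.04,-0.28,0.01],[0,0,-0.3]],[[0.04,-0.28,0.01],[0,0,-0.3]],[[0.04,-0.28,0.01],[0,0,-0.3]],[[0.04,-0.28,0.01],[0,0,-0.3]],[[0.04,-0.28,0.01],[0,0,-0.3]]]}}

```text
time_s: 7.95
eef_pos: [0.5582, -0.1278, 0.3176]
orientation: [0.994, 0.107, -0.002, -0.001]
contact_force: [-1.3, -0.6, 0.1]
grip_width: 1.001
grip_force: 0.0
```

Call:
{"fn": "step_arm", "kwargs": {"series": [[[0.08,-0.2,0],[0,0,-0.27]],[[0.08,-0.2,0],[0,0,-0.27]],[[0.08,-0.2,0],[0,0,-0.27]],[[0.08,-0.2,0],[0,0,-0.27]],[[0.08,-0.2,0],[0,0,-0.27]]]}}

```text
time_s: 8.57
eef_pos: [0.5942, 0.0833, 0.3178]
orientation: [0.971, 0.241, -0.001, -0.0]
contact_force: [-0.1, -1.4, -0.2]
grip_width: 0.998
grip_force: 0.0
```

```bash
python3 - <<'E'
from plan import *
from fit import *
cams.get_image("wrist"); V=views("short_mid",(.598,.0834),("wrist",)); g=(.598,.0834,.49)
if V: g,e=fit("short",(.598,.0834),V,[.45,.55]); print(g,e)
plan([(g[0],g[1],.198,g[2]-np.pi/2)])
E
```

```text
[0.59802471 0.08288483 0.46302796] 0.030307813733228106
pos [0.5942 0.081  0.3183] tilt z [-2.6e-03 -7.0e-04 -1.0e+00] t 8.68 w 0.998
[0.0042, 0.0001, 0.1203] rz 0.02 rows 1.9
```

Call:
{"fn": "step_arm", "kwargs": {"series": [[[0.004,0,0.06],[0,0,0.02]],[[0.004,0,0.1],[0,0,0.02]],[[0.004,0,0.12],[0,0,0.02]],[[0.004,0,0.12],[0,0,0.02]]]}}

```text
time_s: 9.18
eef_pos: [0.5972, 0.0815, 0.1976]
orientation: [0.974, 0.228, -0.002, -0.0]
contact_force: [0.5, 0.4, 1.0]
grip_width: 1.0
grip_force: 0.0
```

Call:
{"fn": "step_arm", "kwargs": {"series": [[[0,0,0],[0,0,0]],[[0,0,0],[0,0,0]],[[0,0,0],[0,0,0]],[[0,0,0],[0,0,0]],[[0,0,0],[0,0,0]]], "grip": 1}}

```text
time_s: 9.8
eef_pos: [0.5984, 0.0834, 0.1999]
orientation: [0.973, 0.229, 0.0, -0.0]
contact_force: [-0.3, 0.1, 2.8]
grip_width: 0.476
grip_force: 30.0
```

Call:
{"fn": "step_arm", "kwargs": {"series": [[[0,0,-0.05],[0,0,0]],[[0,0,-0.1],[0,0,0]],[[0,0,-0.11],[0,0,0]],[[0,0,-0.11],[0,0,0]]]}}

```text
time_s: 10.3
eef_pos: [0.5983, 0.0834, 0.3099]
orientation: [0.973, 0.229, 0.0, 0.0]
contact_force: [-0.4, -0.0, -1.8]
grip_width: 0.481
grip_force: 30.0
```

```bash
python3 - <<'E'
from plan import *
T=np.array([.5055,-.36]); a=-.087; Rz=np.array([[np.cos(a),-np.sin(a)],[np.sin(a),np.cos(a)]])
p=T+Rz@[0,.047]
plan([(.56,-.1,.31,-1.35),(*p,.31,a-np.pi/2),(*p,.207,a-np.pi/2)])
E
```

```text
pos [0.5983 0.0834 0.3099] tilt z [ 9.e-04 -1.e-04 -1.e+00] t 10.3 w 0.481
[-0.1162, 0.1469, -0.0001] rz 0.242 rows 3.0
[-0.0959, 0.197, 0.0] rz 0.308 rows 3.5
[0.0, 0.0, 0.103] rz -0.0 rows 1.6
```

Call:
{"fn": "step_arm", "kwargs": {"series": [[[-0.116,0.147,0],[0,0,0.24]],[[-0.116,0.147,0],[0,0,0.24]],[[-0.116,0.147,0],[0,0,0.24]],[[-0.116,0.147,0],[0,0,0.24]]]}}

```text
time_s: 10.8
eef_pos: [0.5587, -0.1036, 0.3075]
orientation: [0.994, 0.109, -0.002, -0.0]
contact_force: [-0.3, 0.5, -0.8]
grip_width: 0.475
grip_force: 30.0
```

Call:
{"fn": "step_arm", "kwargs": {"series": [[[-0.096,0.197,0],[0,0,0.31]],[[-0.096,0.197,0],[0,0,0.31]],[[-0.096,0.197,0],[0,0,0.31]],[[-0.096,0.197,0],[0,0,0.31]],[[-0.096,0.197,0],[0,0,0.31]]]}}

```text
time_s: 11.42
eef_pos: [0.5097, -0.3143, 0.3079]
orientation: [0.999, -0.045, -0.001, -0.001]
contact_force: [0.1, 0.7, -1.0]
grip_width: 0.477
grip_force: 30.0
```

```bash
python3 - <<'E'
from plan import *
T=np.array([.5055,-.36]); a=-.087; Rz=np.array([[np.cos(a),-np.sin(a)],[np.sin(a),np.cos(a)]])
p=T+Rz@[0,.047]
plan([(*p,.207,a-np.pi/2)])
E
```

```text
pos [ 0.5097 -0.3143  0.3079] tilt z [-0.0019  0.0015 -1.    ] t 11.43 w 0.477
[-0.0002, -0.0011, 0.1009] rz -0.003 rows 1.6
```

Call:
{"fn": "step_arm", "kwargs": {"series": [[[0,0,0.03],[0,0,0]],[[0,0,0.06],[0,0,0]],[[0,0,0.09],[0,0,0]],[[0,0,0.1],[0,0,0]],[[0,0,0.1],[0,0,0]]]}}

```text
time_s: 12.05
eef_pos: [0.5102, -0.3119, 0.2089]
orientation: [0.999, -0.043, -0.001, -0.001]
contact_force: [-0.4, -0.3, -1.3]
grip_width: 0.477
grip_force: 30.0
```

Call:
{"fn": "step_arm", "kwargs": {"series": [[[0,0,0],[0,0,0]],[[0,0,0],[0,0,0]],[[0,0,0],[0,0,0]],[[0,0,0],[0,0,0]]], "grip": 0}}

```text
time_s: 12.55
eef_pos: [0.5102, -0.3136, 0.2101]
orientation: [0.999, -0.044, 0.0, 0.0]
contact_force: [0.2, 0.1, 0.5]
grip_width: 0.896
grip_force: 0.0
```

Call:
{"fn": "step_arm", "kwargs": {"series": [[[0,0,-0.04],[0,0,0]],[[0,0,-0.1],[0,0,0]],[[0,0,-0.12],[0,0,0]],[[0,0,-0.12],[0,0,0]]]}}

```text
time_s: 13.05
eef_pos: [0.5106, -0.3139, 0.3317]
orientation: [0.999, -0.044, 0.002, 0.001]
contact_force: [0.1, -0.4, -1.5]
grip_width: 1.0
grip_force: 0.0
```

```bash
python3 - <<'E'
from plan import *
y=.47; g=np.array([.4539,.0111])
plan([(.49,-.1,.33,-1.3),(*g,.33,y-np.pi/2)])
E
```

```text
pos [ 0.5106 -0.3139  0.3317] tilt z [ 0.0034 -0.0028 -1.    ] t 13.05 w 1.0
[-0.0392, -0.2112, 0.0017] rz -0.358 rows 3.4
[-0.0051, -0.1167, 0.0] rz -0.199 rows 1.9
```

Call:
{"fn": "step_arm", "kwargs": {"series": [[[-0.04,-0.21,0],[0,0,-0.36]],[[-0.04,-0.21,0],[0,0,-0.36]],[[-0.04,-0.21,0],[0,0,-0.36]],[[-0.04,-0.21,0],[0,0,-0.36]],[[-0.04,-0.21,0],[0,0,-0.36]]]}}

```text
time_s: 13.68
eef_pos: [0.4874, -0.0988, 0.3282]
orientation: [0.991, 0.137, -0.002, -0.001]
contact_force: [0.3, -0.1, 0.3]
grip_width: 0.999
grip_force: 0.0
```

Call:
{"fn": "step_arm", "kwargs": {"series": [[[-0.005,-0.117,0],[0,0,-0.2]],[[-0.005,-0.117,0],[0,0,-0.2]],[[-0.005,-0.117,0],[0,0,-0.2]],[[-0.005,-0.117,0],[0,0,-0.2]]]}}

```text
time_s: 14.18
eef_pos: [0.4529, 0.0096, 0.3293]
orientation: [0.972, 0.234, 0.0, 0.0]
contact_force: [-0.3, 0.4, 0.1]
grip_width: 0.998
grip_force: 0.0
```

```bash
python3 - <<'E'
from plan import *
from fit import *
cams.get_image("wrist"); g=(.4539,.0111,.47); V=views("sound_mid",g[:2],("wrist",))
if V: g,e=fit("sound",g[:2],V,[.45,.52]); print(g,e)
plan([(g[0],g[1],.200,g[2]-np.pi/2)])
cams.get_image("top")
for n,q,p in [("short","short_mid",(.509,-.313)),("notched","notched_mid",(.503,-.407))]:
    V=views(q,p,("top",)); print(n,V and fit(n,p,V,[-.2,0]))
E
```

```text
[0.45314945 0.01117428 0.44630765] 0.02587847266269183
pos [0.4531 0.0092 0.3295] tilt z [ 4.e-04 -6.e-04 -1.e+00] t 14.28 w 1.001
[0.0009, -0.0018, 0.1295] rz 0.025 rows 2.1
short (array([ 0.51059566, -0.31300413, -0.05600588]), np.float64(0.04815573770491799))
notched (array([ 0.50559904, -0.4083576 , -0.05107737]), np.float64(0.03141361256544506))
```

Both scraps are well inside the tray. Grasp the sound block slightly high, so the fingertips clear the fence.

Call:
{"fn": "step_arm", "kwargs": {"series": [[[0.001,-0.002,0.06],[0,0,0.025]],[[0.001,-0.002,0.1],[0,0,0.025]],[[0.001,-0.002,0.124],[0,0,0.025]],[[0.001,-0.002,0.124],[0,0,0.025]]]}}

```text
time_s: 14.92
eef_pos: [0.4517, 0.0123, 0.2042]
orientation: [0.975, 0.222, -0.002, -0.001]
contact_force: [-0.6, -1.0, 0.4]
grip_width: 0.997
grip_force: 0.0
```

Call:
{"fn": "step_arm", "kwargs": {"series": [[[0,0,0],[0,0,0]],[[0,0,0],[0,0,0]],[[0,0,0],[0,0,0]],[[0,0,0],[0,0,0]],[[0,0,0],[0,0,0]]], "grip": 1}}

```text
time_s: 15.55
eef_pos: [0.4524, 0.0128, 0.206]
orientation: [0.975, 0.222, 0.0, 0.0]
contact_force: [-0.8, 0.1, 2.0]
grip_width: 0.478
grip_force: 30.0
```

Call:
{"fn": "step_arm", "kwargs": {"series": [[[0,0,-0.05],[0,0,0]],[[0,0,-0.1],[0,0,0]],[[0,0,-0.11],[0,0,0]],[[0,0,-0.11],[0,0,0]]]}}

```text
time_s: 16.05
eef_pos: [0.4521, 0.0129, 0.3157]
orientation: [0.975, 0.222, 0.0, 0.0]
contact_force: [-0.1, 0.2, -2.0]
grip_width: 0.477
grip_force: 30.0
```

```bash
python3 - <<'E'
from plan import *
plan([(.5,.2,.32,-.5),(.54,.25,.32,-.164)])
E
```

```text
pos [0.4521 0.0129 0.3157] tilt z [ 8.e-04 -2.e-04 -1.e+00] t 16.05 w 0.477
[0.1242, -0.1479, -0.0043] rz -0.623 rows 3.3Traceback (most recent call last):
  File "<stdin>", line 2, in <module>
  File "plan.py", line 12, in plan
    print(np.round([d@tx,d@ty,d@tz],4).tolist(),"rz",round(-dth,3),"rows",max(np.linalg.norm(d)/.0625,abs(dth)/.187).round(1)); start=w
                                                                          ^^^^^^^^^^^^^^^^^^^^^^^^^^^^^^^^^^^^^^^^^^^^^^^^
AttributeError: 'float' object has no attribute 'round'
```

Call:
{"fn": "step_arm", "kwargs": {"series": [[[0.124,-0.148,0],[0,0,-0.62]],[[0.124,-0.148,0],[0,0,-0.62]],[[0.124,-0.148,0],[0,0,-0.62]],[[0.124,-0.148,0],[0,0,-0.62]],[[0.124,-0.148,0],[0,0,-0.62]]]}}

```text
time_s: 16.68
eef_pos: [0.499, 0.2006, 0.3132]
orientation: [0.861, 0.509, -0.002, -0.001]
contact_force: [-0.2, -1.0, -0.4]
grip_width: 0.475
grip_force: 30.0
```

Call:
{"fn": "step_arm", "kwargs": {"series": [[[0.063,0.011,0],[0,0,-0.34]],[[0.063,0.011,0],[0,0,-0.34]],[[0.063,0.011,0],[0,0,-0.34]],[[0.063,0.011,0],[0,0,-0.34]]]}}

```text
time_s: 17.18
eef_pos: [0.5391, 0.2487, 0.3147]
orientation: [0.764, 0.645, -0.001, -0.0]
contact_force: [-0.0, -0.1, -0.5]
grip_width: 0.475
grip_force: 30.0
```

```bash
python3 - <<'E'
from h import *
s=bot.state(); print(s["eef_pos"],s["contact_force"])
m=cams.camera_model("wrist"); im=cams.get_image("wrist"); cv2.imwrite("pics/w2.png",im); np.save("m.npy",m,allow_pickle=True)
for q,z in (("corner",.012),("fence_long",.012),("fence_side",.012),("jig",0)):
    print(q,[(np.round(p["xy"]).tolist(),round(p["score"],2),ray("wrist",p["xy"],z,m).round(4).tolist()) for p in place_of("wrist",q)[:3]])
E
```

```text
[0.53914631 0.24865568 0.31472895] [-0.02239777 -0.13397372 -0.51523087]
corner [([384.0, 70.0], 0.93, [0.6028, 0.3588, 0.012])]
fence_long [([394.0, 175.0], 0.86, [0.6019, 0.2862, 0.012])]
fence_side [([304.0, 60.0], 0.67, [0.549, 0.3748, 0.012])]
jig [([307.0, 169.0], 0.75, [0.5369, 0.3005, 0.0])]
```

View pics/w2.png

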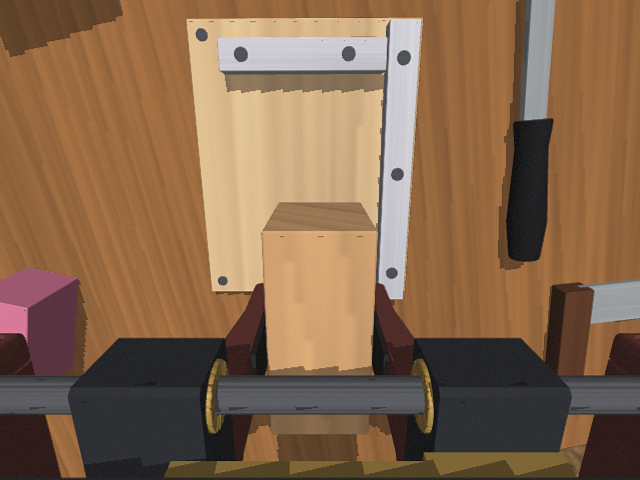

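The wrist view shows the jig upright: long fence on the right with inner top edge (388,40)–(379,298), side fence with inner edge (221,71)–(386,66), corner about (386,68). The block is held straight, clear below it.

```bash
python3 - <<'E'
from plan import *
m=np.load("m.npy",allow_pickle=True).item(); im=cv2.imread("pics/w2.png")
g=cv2.cvtColor(im,cv2.COLOR_BGR2HSV)
# white fence tops: bright, low saturation
fm=((g[...,1]<30)&(g[...,2]>190))
L=[];S=[]
for r in range(100,290,5):
    c=np.where(fm[r,340:420])[0]
    if len(c)>8: L.append(ray("wrist",(340+c[0]-.5,r),.028,m)[:2])
for c in range(230,375,5):
    r=np.where(fm[25:90,c])[0]
    if len(r)>8: S.append(ray("wrist",(c,25+r[-1]+.5),.028,m)[:2])
L,S=np.array(L,np.float32),np.array(S,np.float32); print(len(L),len(S))
l=cv2.fitLine(L,cv2.DIST_HUBER,0,.01,.01).ravel(); s=cv2.fitLine(S,cv2.DIST_HUBER,0,.01,.01).ravel()
a=np.linalg.solve(np.array([[l[0],-s[0]],[l[1],-s[1]]]),s[2:]-l[2:]); C=l[2:]+a[0]*l[:2]
yl=np.arctan2(-l[0],l[1]); ys=np.arctan(s[1]/s[0]); print("corner",C,"yaw long",yl,"side",ys)
y=yl; ux=np.array([np.cos(y),np.sin(y)]); uy=np.array([-np.sin(y),np.cos(y)])
st=bot.state(); print("tcp in corner frame",(st["eef_pos"][:2]-C)@ux,(st["eef_pos"][:2]-C)@uy, "tool yaw", np.arctan2(*R.from_quat(st["orientation"]).as_matrix()[[1,0],1]))
p=C+ux*(-.021-.010)+uy*(-.045-.012)
plan([(*p,.31,y),(*p,.222,y)])
E
```

```text
38 29
corner [0.6023393 0.3572025] yaw long -0.16284642 side -0.16753235
tcp in corner frame -0.04431508870738185 -0.11655697601330281 tool yaw -0.16462018260362785
pos [0.5397 0.2494 0.3157] tilt z [-1.e-04 -1.e-04 -1.e+00] t 17.43 w 0.478
[0.0596, 0.0132, 0.0057] rz -0.002 rows 1.0
[0.0, 0.0, 0.088] rz -0.0 rows 1.4
```

Call:
{"fn": "step_arm", "kwargs": {"series": [[[0.06,0.013,0],[0,0,0]],[[0.06,0.013,0.03],[0,0,0]],[[0.06,0.013,0.06],[0,0,0]],[[0.06,0.013,0.085],[0,0,0]],[[0.06,0.013,0.09],[0,0,0]]]}}

```text
time_s: 18.05
eef_pos: [0.5616, 0.3065, 0.224]
orientation: [0.763, 0.647, -0.002, -0.0]
contact_force: [-0.5, -0.2, -1.7]
grip_width: 0.475
grip_force: 30.0
```

Call:
{"fn": "step_arm", "kwargs": {"series": [[[0,0,0.004],[0,0,0]],[[0,0,0.006],[0,0,0]],[[0,0,0.006],[0,0,0]]]}}

```text
time_s: 18.42
eef_pos: [0.5628, 0.307, 0.2204]
orientation: [0.762, 0.647, 0.001, 0.0]
contact_force: [-0.8, -0.2, -0.6]
grip_width: 0.475
grip_force: 30.0
```

```bash
cat > chk.py <<'E'
from h import *
C=np.array([.6023,.3572]); y=-.164; ux=np.array([np.cos(y),np.sin(y)]); uy=np.array([-np.sin(y),np.cos(y)])
s=bot.state(); p=s["eef_pos"]; f=s["contact_force"]; M=R.from_quat(s["orientation"]).as_matrix()
print("tcp corner xyz",((p[:2]-C)@ux).round(4),((p[:2]-C)@uy).round(4),p[2].round(4),"F jig",(f[:2]@ux).round(1),(f[:2]@uy).round(1),f[2].round(1),"yaw",np.arctan2(M[1,1],M[0,1]).round(4),"tilt",M[:2,2].round(4),"t",s["time_s"],"gf",s["grip_force"])
E
python3 chk.py
```

```text
tcp corner xyz -0.0308 -0.056 0.2204 F jig -0.7 -0.4 -0.6 yaw -0.1631 tilt [0.0012 0.0004] t 18.425 gf 29.999784529209137
```

Call:
{"fn": "step_arm", "kwargs": {"series": [[[0,0.004,0.001],[0,0,0]],[[0,0.008,0.001],[0,0,0]],[[0,0.01,0.001],[0,0,0]],[[0,0.01,0.001],[0,0,0]]]}}

```text
time_s: 18.92
eef_pos: [0.5725, 0.3053, 0.2186]
orientation: [0.762, 0.647, -0.0, 0.0]
contact_force: [-1.1, -0.3, -1.2]
grip_width: 0.473
grip_force: 30.0
```

```bash
python3 chk.py
```

```text
tcp corner xyz -0.0209 -0.0561 0.2186 F jig -1.0 -0.5 -1.2 yaw -0.1632 tilt [-0.     -0.0001] t 18.925 gf 29.999815821647644
```

Call:
{"fn": "step_arm", "kwargs": {"series": [[[0,0.001,0],[0,0,0]],[[0,0.0015,0],[0,0,0]],[[0,0.002,0],[0,0,0]],[[0,0.002,0],[0,0,0]]]}}

```text
time_s: 19.42
eef_pos: [0.5731, 0.3052, 0.2184]
orientation: [0.762, 0.647, -0.001, -0.001]
contact_force: [-4.5, 2.1, 3.0]
grip_width: 0.475
grip_force: 30.0
```

```bash
python3 chk.py
```

```text
tcp corner xyz -0.0203 -0.0561 0.2184 F jig -4.8 1.3 3.0 yaw -0.1631 tilt [-0.003  -0.0001] t 19.425 gf 30.001055002212524
```

Long fence contact starts at x≈−0.020, as expected. Now move towards the side fence.

Call:
{"fn": "step_arm", "kwargs": {"series": [[[0.004,0,-0.0005],[0,0,0]],[[0.008,0,-0.0005],[0,0,0]],[[0.011,0,-0.0005],[0,0,0]],[[0.012,0,-0.0005],[0,0,0]],[[0.012,0,-0.0005],[0,0,0]]]}}

```text
time_s: 20.05
eef_pos: [0.575, 0.3162, 0.2183]
orientation: [0.762, 0.647, -0.002, -0.0]
contact_force: [-5.7, -2.5, -1.4]
grip_width: 0.476
grip_force: 30.0
```

```bash
python3 chk.py
```

```text
tcp corner xyz -0.0202 -0.0449 0.2183 F jig -5.3 -3.4 -1.4 yaw -0.1628 tilt [-0.0038 -0.0023] t 20.05 gf 30.00180423259735
```

Call:
{"fn": "step_arm", "kwargs": {"series": [[[0.001,0.0005,0],[0,0,0]],[[0.002,0.001,0],[0,0,0]],[[0.003,0.0015,0],[0,0,0]],[[0.003,0.002,0],[0,0,0]],[[0.003,0.002,0],[0,0,0]]]}}

```text
time_s: 20.68
eef_pos: [0.5759, 0.3172, 0.2183]
orientation: [0.762, 0.647, -0.005, -0.0]
contact_force: [-9.9, -9.0, 6.6]
grip_width: 0.481
grip_force: 30.0
```

```bash
python3 chk.py
```

```text
tcp corner xyz -0.0195 -0.0438 0.2183 F jig -8.3 -10.5 6.6 yaw -0.1628 tilt [-0.0083 -0.006 ] t 20.675 gf 30.0049889087677
```

Call:
{"fn": "step_arm", "kwargs": {"series": [[[0.0005,0.001,-0.0005],[0,0,0]],[[0.001,0.002,-0.0007],[0,0,0]],[[0.0015,0.002,-0.0007],[0,0,0]],[[0.0015,0.002,-0.0007],[0,0,0]],[[0.0015,0.002,-0.0007],[0,0,0]]]}}

```text
time_s: 21.3
eef_pos: [0.5767, 0.3176, 0.2184]
orientation: [0.762, 0.647, -0.007, -0.001]
contact_force: [-14.4, -13.4, 8.3]
grip_width: 0.477
grip_force: 30.0
```

```bash
python3 chk.py; python3 - <<'E'
from fit import *
for c in ("top","side"): cams.get_image(c)
for n,q,p in [("short","short_mid",(.509,-.313)),("notched","notched_mid",(.503,-.407))]:
    V=views(q,p,("top","side")); print(n,V and fit(n,p,V,[-.2,0]))
im=cams.get_image("side"); cv2.imwrite("pics/s9.png",cv2.resize(im[120:270,180:360],None,fx=4,fy=4))
E
```

```text
tcp corner xyz -0.0188 -0.0433 0.2184 F jig -12.0 -15.6 8.3 yaw -0.1626 tilt [-0.0124 -0.0081] t 21.3 gf 30.004175305366516
short (array([ 0.51287108, -0.31497773, -0.07507873]), np.float64(0.12521104291966123))
notched (array([ 0.50595121, -0.40835225, -0.07425208]), np.float64(0.07983960890939557))
```

View pics/s9.png

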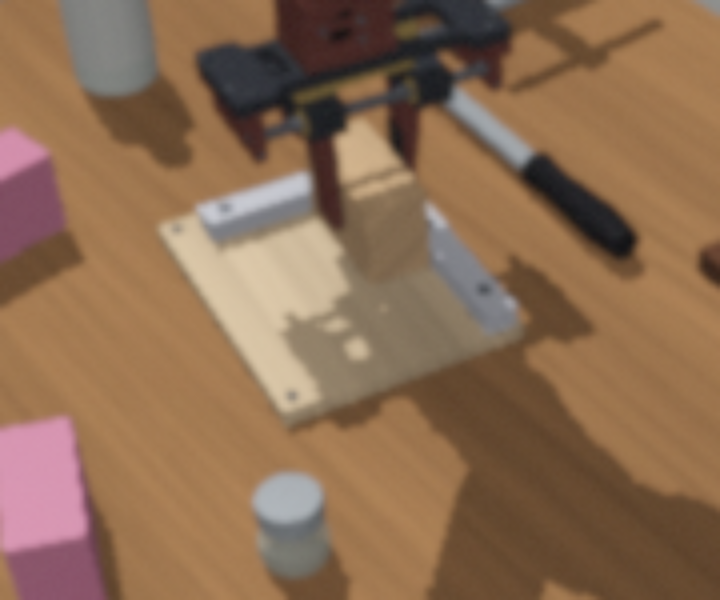

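```bash
python3 - <<'E'
from h import *
cv2.imwrite("pics/w9.png",cams.get_image("wrist"))
E
python3 chk.py
```

```text
tcp corner xyz -0.0188 -0.0433 0.2184 F jig -11.4 -13.8 8.4 yaw -0.1627 tilt [-0.0124 -0.0081] t 21.7 gf 30.00418335199356
```

View pics/w9.png

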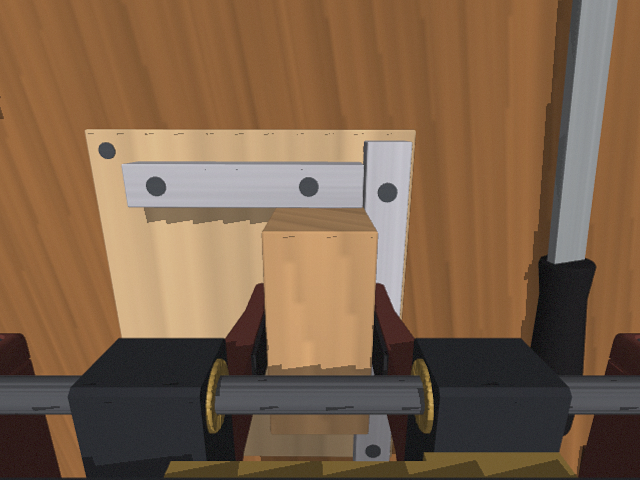

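The block end meets the side fence at row ~208 and its right side lies along the long fence. I'll take some weight off the plate and push a bit more towards the long fence.

Call:
{"fn": "step_arm", "kwargs": {"series": [[[0,0.001,-0.0005],[0,0,0]],[[0,0.0015,-0.001],[0,0,0]],[[0,0.0015,-0.001],[0,0,0]],[[0,0.0015,-0.001],[0,0,0]],[[0,0.0015,-0.001],[0,0,0]]]}}

```text
time_s: 22.32
eef_pos: [0.5772, 0.3176, 0.2185]
orientation: [0.762, 0.647, -0.008, -0.002]
contact_force: [-15.3, -10.0, 3.5]
grip_width: 0.479
grip_force: 30.0
```

```bash
python3 chk.py
```

```text
tcp corner xyz -0.0183 -0.0432 0.2185 F jig -13.5 -12.4 3.5 yaw -0.1628 tilt [-0.015 -0.008] t 22.325 gf 30.003194510936737
```

```bash
python3 -c "
from cell import close_job
print(close_job())"
```

```text
the job is handed in; nothing more can be done
None
```

The job is handed in, with no verdict shown: both miscut blocks lie released in the scrap tray, and the sound block is held pressed into the jig corner at about 13 N (long fence) and 12 N (side fence), measured at the wrist.

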